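# Seat the scraper blade over the holder's pin

### The job

Draw the scraper blade by its bare tail out of the edge guard, lay it flat on the table and let go. Then take it again across its front part and lay it, bevel up, into the blade holder with its notch over the locating pin, flat on the seat between the side rails. Do not drop it, and leave the other things on the table where they are.

Things in the scene. Friction and masses are not known exactly. Their poses are not given: they have to be found in the camera images.
- blade_center (a point): Middle of the flat steel scraper blade (130 mm long, 44 wide, 6 thick, about 0.2 kg), half-way along, across and up. x axis: from the notched tail (65 mm behind) to the bevelled cutting edge (last 12 mm, thinner); z axis: up, out of the bevelled face. At the start only the tail is bare, from about 18 mm behind the middle; the underside is then 8 mm above the table.
- blade_notch (a point): Middle of the open notch in the blade's tail end, 54 mm behind the blade's middle, half-way up, same axes. The notch is 14 mm wide and 22 deep, on the middle line, with a 15 mm wide prong on either side.
- blade: The same scraper blade; this origin lies on its underside below the middle, same axes.
- guard: Grey plastic edge guard fixed to the table: a flat sleeve, 101 mm long, 64 wide (92 over the screw feet), 22 high. Origin at table height, below about the middle of the stored blade; x axis points into the sleeve along the stored blade. Mouth 18 mm behind the origin, closed end 83 mm ahead. The blade comes out straight along the guard's -x.
- guard_mouth (a point): Middle of the guard's mouth, 12.5 mm above the table, same axes as the guard. The opening is 48 mm wide and 9 high, above an 8 mm floor.
- holder: Aluminium blade holder fixed to the table. Origin at table height, below the middle of a seated blade; the seated blade's cutting edge points along +x. Seat 20 mm above the table. From 18 to 67 mm behind the origin two side rails (48 mm apart, 8 high, 72 over all) leave no room for fingers; a back stop follows. Ahead of the rails the seat is a tongue 30 mm wide, to 50 mm ahead.
- holder_pin (a point): Top of the holder's one upright locating pin: 10 mm thick, pointed, 14 mm above the seat (34 above the table), 50 mm behind the holder's origin on its middle line, same axes. Below it a dark foot strip (100 mm across, 30 wide, 9 high) is screwed to the table.
- quart_pot_1: Bystander: loose white mixing pot, 128 mm across the rim, 129 high, upright; origin at the centre of its underside.
- sanding_block: Bystander: loose sanding block, 62x115x31 mm; origin at the centre of its underside.
- white_carton: Bystander: loose plain white carton, 55x130x50 mm; origin at the centre of its underside.
Mind the look-alikes: they are no part of the job. What is meant by the blade is not orange, and is the larger of those in its own colour.

How it is judged (in metres and radians):
On the way:
1. the blade lies flat on the table, out of the guard, let go and still (height (world z) of blade_center below 0.0055 m and angle between blade's own z axis and vertical below 0.05 rad and contact force between the fingers and blade below 0.1 N and linear speed of blade below 0.02 m/s), for 0.2 s.
At the end, for the whole second after the job is handed in: The blade lies in the holder, bevel up, notch over the pin: its middle within 4 mm along and 3.5 mm across of the holder's origin and within 2 mm of its seated height (23 mm above the table), its length within 0.1 rad of the holder's, tilted by less than 0.05 rad, at rest and released (x of blade_center in the frame of holder between -0.004 and 0.004 m and y of blade_center in the frame of holder between -0.0035 and 0.0035 m and z of blade_center in the frame of holder between 0.021 and 0.025 m and angle between the x axis of blade and the x axis of holder, either way round below 0.1 rad and angle between blade's own z axis and vertical below 0.05 rad and linear speed of blade below 0.02 m/s and contact force between the fingers and blade below 0.1 N); the robot touches nothing.
It fails at once if the blade falls freely (faster than 0.5 m/s while the fingers do not touch it) (contact force between the fingers and blade below 0.05 N and linear speed of blade above 0.5 m/s).
It fails at once if the mixing pot is shifted by more than 3 cm (distance of quart_pot_1 from where it was at the start of the episode above 0.03 m).
It fails at once if the sanding block is shifted by more than 3 cm (distance of sanding_block from where it was at the start of the episode above 0.03 m).
It fails at once if the white carton is shifted by more than 3 cm (distance of white_carton from where it was at the start of the episode above 0.03 m).
It also fails if it takes over 58 s, if anything falls off the work surface, if the arm or the gripper's body presses on something with over 40 N, if the wrist force passes 120 N, or if a joint passes its speed limit or range.

### The arm

A 6-joint arm with a two-finger parallel gripper is mounted at the origin on a cart in front of the work surface, level with it; the furniture and walls round the work are solid. World frame = base frame: x ahead of the robot, y to its left, z up, the work surface at z = 0. Lengths are in mm, angles in rad, forces in N, time in s.
With the tool pointing down it reaches from about 300 to 775 mm from the base axis. Payload 14.6 kg.
Tool frame: the origin (TCP) lies at the very end of the fingers, on their centre line; the grasp point (between the pads) lies 19 mm behind it; z points along the fingers, y is the direction in which the jaws open and shut (so a half turn about z gives the same grasp; the last joint's range is limited). The gripper opens to 94 mm and grips with 3 to 60 N. Pads are 16 mm wide; open, the fingers measure 119 mm over their backs; the gripper's body (75 mm by 177 mm) begins 78 mm behind the grasp point.
Start: joints at [1.232, 0.3, 1.521, -0, 1.321, -0.067], TCP at [147.654, 529.8, 205.446] pointing down, gripper open.
Joint ranges: [-3.03, 3.03], [-0.79, 2.21], [0.23, 2.52], [-1.04, 4.18], [0, 3.07], [-2.55, 2.55]. Speed limits (rad/s): [2.22, 2.22, 2.57, 3.14, 3.14, 3.14].

### API

Orientations are given as [roll, pitch, yaw] about the fixed x, y, z axes, in that order (R = Rz(yaw) Ry(pitch) Rx(roll)).
In Python, from cell import manip gives the robot as it stands.
- The arm moves only by the shell command python3 -m pendant 'ROWS' [FORCE]. ROWS is JSON, a list of rows, each an object with "claw": the finger opening in m, from 0 to 0.094; "delta_pos": the shift along the tool's x, y, z in m, a list of three; "rotation": the turn, a rotation vector about the tool's x, y, z in rad, a list of three. A call has 1 to 10 rows; each row is the pose to reach, as a shift and turn from the pose measured when the call began, along the tool's axes at that moment; what a row does not reach only later rows make up. A row lasts 1/8 s, in which the tool goes at most 62.5 mm and 10.7 degrees, less where a joint would pass 70% of its speed; a pose out of reach is approached as far as the arm can. A call with a gripper value outside its range is refused whole. The fingers move at their own pace and stop on an object; FORCE is the grip in N (left out, the last holds). Time passes only in rows, so rows that repeat a pose let the fingers close. It gives the time, the measured TCP pose, the force and the opening at its end, in the units of the state.
- manip.read_state(): the state, without advancing time (a new reading comes with each control period).
- manip.camera(name): name is "scene" or "side" or "wrist"; returns the picture (384x512x3 uint8, red, green, blue); there is no depth.
- manip.camera_model(name): a dict with "fx", "fy", "cx", "cy" (pixels), "cam_to_world" (4x4, takes a point from camera to world coordinates); the wrist camera has in their place "T_tool_cam" (4x4, takes a point from camera to tool coordinates, whose origin is the TCP and whose axes are the flange's). Camera axes: x right, y up, looking along -z (the intrinsics and any distortion apply to the point x, -y, -z); pixel columns grow to the right and rows downward; lengths in mm; the calibration is good to about 2 mm. A picture is of the moment at which its call begins: read the wrist's pose just before it. camera_model takes no time and is no camera call.
- manip.sign_off(): hands the job in, once; it reports no verdict.
The state is a dict: "clock": time; "joints": joint angles; "qd": joint speeds; "effort": joint torques, N m; "eef_pos": TCP position; "eef_rot": TCP orientation; "wrist_force": force on the tool from outside, world axes, zero at the start; "moment": the same for the moment, N m; "finger_gap": finger opening in mm.
Only numpy, scipy, OpenCV 4.12 (cv2) and the standard library are available. Lean on these libraries where they do the work, as an engineer would, in place of code of your own. Each camera call takes 0.05 s, during which the arm holds its last target.

## Working session

There is one attempt and no reset: what is moved stays moved. The work goes in short steps, Python scripts to look and compute and a shell command to move; the robot and the scene stay as the last step left them, time stands still between calls to the robot, and variables do not carry over. Pictures are saved under pics/ and viewed, and the job is handed in when it is done.

```bash
mkdir -p pics; ls; python3 - <<'E'
from cell import manip
import cv2,json
s=manip.read_state();print(s)
for n in ["scene","side","wrist"]:
    im=manip.camera(n);cv2.imwrite(f"pics/{n}0.png",im[...,::-1])
    m=manip.camera_model(n);print(n,m)
E
```

```text
pics
{'clock': 0.0, 'joints': array([ 1.23240498e+00,  3.00418388e-01,  1.52158160e+00, -2.54833191e-05,
        1.32070283e+00, -6.65919583e-02]), 'qd': array([-0.00036623, -0.00023428, -0.00125586, -0.00032747, -0.00014338,
        0.00111808]), 'effort': array([ 6.50967522e-04, -5.31794250e+01, -3.52739525e+01,  7.08467234e-02,
        2.42924545e-02, -8.16665647e-05]), 'eef_pos': array([147.57312655, 529.55842373, 204.91502477]), 'eef_rot': array([-3.14048331e+00, -4.92447127e-05,  2.86979956e+00]), 'wrist_force': array([-0.37829078,  0.42814465, -0.19208228]), 'moment': array([-0.04757754, -0.00802292, -0.00241563]), 'finger_gap': 94.23456134057128}
scene {'fx': 416.3678728107995, 'fy': 416.3678728107995, 'cx': 258.45660345739, 'cy': 190.07020314050936, 'cam_to_world': array([[ 4.39730210e-01,  5.28507751e-01, -7.26165890e-01,
        -4.06750599e+02],
       [-8.98029889e-01,  2.46665424e-01, -3.64278034e-01,
        -4.67952480e+02],
       [-1.34037476e-02,  8.12302731e-01,  5.83081996e-01,
         8.29875647e+02],
       [ 0.00000000e+00,  0.00000000e+00,  0.00000000e+00,
 
[... 255 characters left out ...]
e-01,  2.77400633e-01, -2.40720944e-01,
        -3.89385163e+02],
       [-1.31342528e-02,  6.29867335e-01,  7.76591676e-01,
         1.24657268e+03],
       [ 0.00000000e+00,  0.00000000e+00,  0.00000000e+00,
         1.00000000e+00]])}
wrist {'fx': 293.373261683343, 'fy': 293.373261683343, 'cx': 260.38672602039907, 'cy': 191.68189033537092, 'T_tool_cam': array([[ 4.61494239e-04,  9.68739662e-01,  2.48079130e-01,
         7.11336851e+01],
       [ 9.99999845e-01, -3.69870538e-04, -4.15939494e-04,
        -1.17762626e+00],
       [-3.11179924e-04,  2.48079283e-01, -9.68739683e-01,
        -1.78389220e+02],
       [ 0.00000000e+00,  0.00000000e+00,  0.00000000e+00,
         1.00000000e+00]])}
```

View pics/scene0.png

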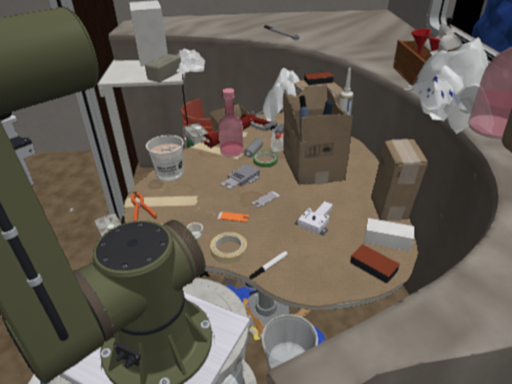

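View pics/side0.png

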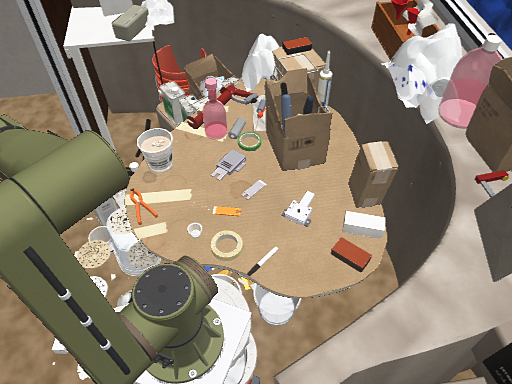

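View pics/wrist0.png

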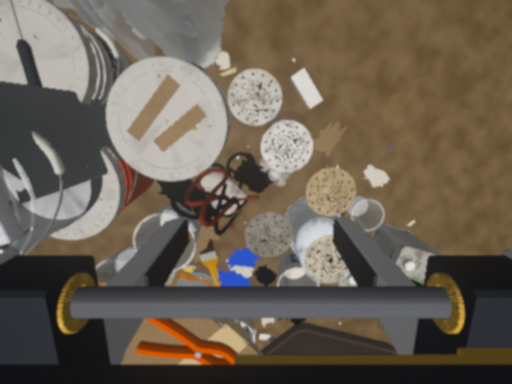

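```bash
python3 - <<'E'
import cv2,numpy as np
a=cv2.imread("pics/side0.png")[140:235,195:325]
a=cv2.resize(a,None,fx=6,fy=6,interpolation=cv2.INTER_CUBIC)
cv2.imwrite("pics/sidecrop0.png",a[:570,:780])
a=cv2.imread("pics/scene0.png")[155:240,210:340]
a=cv2.resize(a,None,fx=6,fy=6,interpolation=cv2.INTER_CUBIC)
cv2.imwrite("pics/scenecrop0.png",a)
E
```

```text
(no output)
```

View pics/sidecrop0.png

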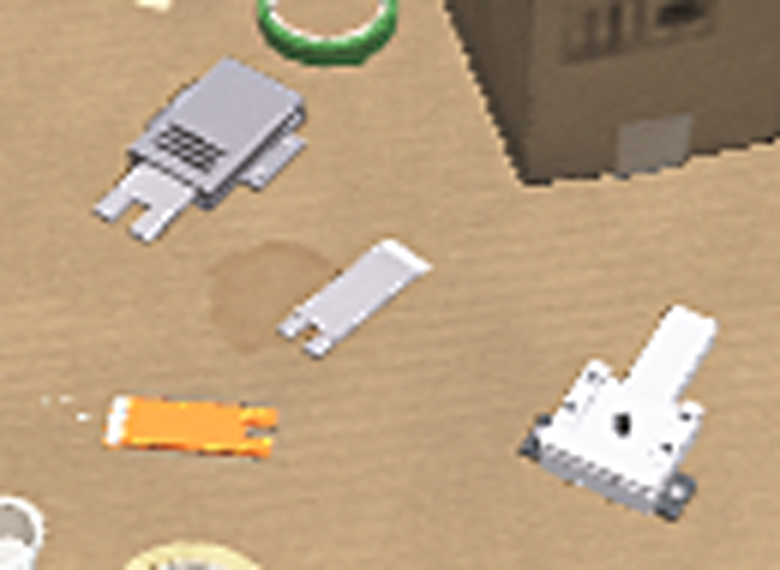

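View pics/scenecrop0.png

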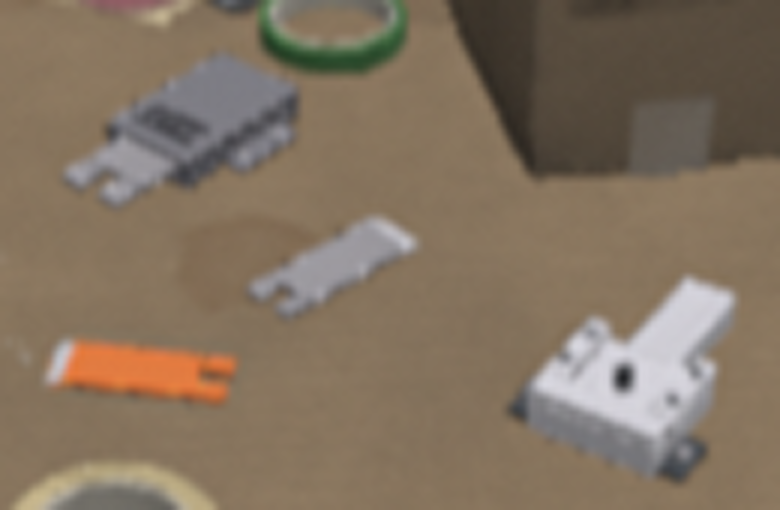

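```bash
cat > h.py <<'E'
import numpy as np,cv2
from cell import manip
from scipy.spatial.transform import Rotation as R
def ray(name,px,z,state=None):
    m=manip.camera_model(name)
    if 'cam_to_world' in m: T=m['cam_to_world']
    else:
        s=state; W=np.eye(4);W[:3,:3]=R.from_euler('xyz',s['eef_rot']).as_matrix();W[:3,3]=s['eef_pos'];T=W@m['T_tool_cam']
    d=T[:3,:3]@np.array([(px[0]-m['cx'])/m['fx'],-(px[1]-m['cy'])/m['fy'],-1]); o=T[:3,3]
    return o+d*(z-o[2])/d[2]
def proj(name,P,state=None):
    m=manip.camera_model(name)
    if 'cam_to_world' in m: T=m['cam_to_world']
    else:
        s=state; W=np.eye(4);W[:3,:3]=R.from_euler('xyz',s['eef_rot']).as_matrix();W[:3,3]=s['eef_pos'];T=W@m['T_tool_cam']
    c=np.linalg.inv(T)@np.append(P,1); return np.array([m['cx']+m['fx']*c[0]/-c[2],m['cy']+m['fy']*c[1]/c[2]])
E
python3 - <<'E'
from h import *
def S(n,c,z):
    o={'side':(195,140),'scene':(210,155)}[n]
    p=ray(n,((c[0])/6+o[0],c[1]/6+o[1]),z); print(n,c,np.round(p,1)); return p
S('side',(95,208),14);S('side',(155,242),14)
S('scene',(65,172),14);S('scene',(118,203),14)
S('side',(130,160),17);S('side',(205,205),17)
S('side',(225,60),22);S('side',(305,105),22)
# holder pin, tongue end corners, back block corners
S('side',(622,412),34);S('scene',(623,367),34)
S('side',(680,305),20);S('side',(717,322),20);S('scene',(690,277),20);S('scene',(735,298),20)
print(ray('side',(160,165),0),ray('side',(352,255),0),ray('side',(365,225),50))
E
```

```text
side (95, 208) [589.9 178.1  14. ]
side (155, 242) [577.7 131.9  14. ]
scene (65, 172) [588.5 175.7  14. ]
scene (118, 203) [574.6 133.1  14. ]
side (130, 160) [632.  173.3  17. ]
side (205, 205) [614.1 114.2  17. ]
side (225, 60) [729.7 150.1  22. ]
side (305, 105) [710.9  86.7  22. ]
side (622, 412) [ 540.1 -178.7   34. ]
scene (623, 367) [ 534.  -180.8   34. ]
side (680, 305) [ 639.3 -183.8   20. ]
side (717, 322) [ 634.6 -208.1   20. ]
scene (690, 277) [ 637.3 -182.1   20. ]
scene (735, 298) [ 629.9 -209.5   20. ]
[576.31954657 388.27267043   0.        ] [ 447.2077106  -392.35704743    0.        ] [ 541.5617447  -404.73108418   50.        ]
```

```bash
python3 - <<'E'
from h import *
s=manip.read_state()
print('box corner',ray('side',(285,168),0),'bottle',ray('side',(215,137),0),'small blade',ray('side',(254,189),0),'tape green',ray('side',(249,148),0), 'sand',ray('side',(350,262),0))
for P in [(0,0,0),(30,0,0),(60,0,10),(0,30,0)]:
    W=R.from_euler('xyz',s['eef_rot']).as_matrix()@np.array(P)+s['eef_pos']; print(P,proj('wrist',W,s))
M=R.from_euler('xyz',s['eef_rot']).as_matrix()
print(M.T@(np.array([640,140,150])-s['eef_pos']))
E
```

```text
box corner [732.06610496 -64.64755662   0.        ] bottle [792.28492966 255.32723289   0.        ] small blade [593.40606081   7.21752386   0.        ] tape green [782.88306731 103.14356214   0.        ] sand [ 419.32996669 -392.58536132    0.        ]
(0, 0, 0) [262.06459929 229.6602023 ]
(30, 0, 0) [262.15502262 184.61852352]
(60, 0, 10) [262.15059062 134.75412351]
(0, 30, 0) [308.27167414 229.67480496]
[-578.94804295 -243.05789636   55.18748522]
```

```bash
python3 -m pendant '[{"claw":0.094,"delta_pos":[-0.058,-0.024,0],"rotation":[0,0,0]},{"claw":0.094,"delta_pos":[-0.116,-0.048,0],"rotation":[0,0,0]},{"claw":0.094,"delta_pos":[-0.174,-0.073,0],"rotation":[0,0,0]},{"claw":0.094,"delta_pos":[-0.232,-0.097,0],"rotation":[0,0,0]},{"claw":0.094,"delta_pos":[-0.290,-0.121,0],"rotation":[0,0,0]},{"claw":0.094,"delta_pos":[-0.348,-0.146,0],"rotation":[0,0,0]},{"claw":0.094,"delta_pos":[-0.405,-0.170,0],"rotation":[0,0,0]},{"claw":0.094,"delta_pos":[-0.463,-0.194,0.01],"rotation":[0,0,0]},{"claw":0.094,"delta_pos":[-0.521,-0.218,0.03],"rotation":[0,0,0]},{"claw":0.094,"delta_pos":[-0.579,-0.243,0.05],"rotation":[0,0,0]}]'
python3 -m pendant '[{"claw":0.094,"delta_pos":[0,0,0],"rotation":[0,0,0]},{"claw":0.094,"delta_pos":[0,0,0],"rotation":[0,0,0]}]'
python3 - <<'E'
from h import *
s=manip.read_state();im=manip.camera('wrist')
print(s['eef_pos'],s['eef_rot'],s['clock'])
import pickle;pickle.dump(s,open('w1.pkl','wb'))
cv2.imwrite('pics/w1.png',im[...,::-1])
E
```

```text
clock: 1.4
eef_pos: [634.0, 144.5, 157.4]
eef_rot: [-3.141, -0.0, 2.87]
wrist_force: [0.9, 0.0, 0.4]
finger_gap: 93.7
clock: 1.65
eef_pos: [633.7, 144.8, 157.3]
eef_rot: [-3.141, -0.001, 2.87]
wrist_force: [-0.2, -0.3, -0.0]
finger_gap: 94.1
[633.72162391 144.78128493 157.26394552] [-3.14068398e+00 -7.65890732e-04  2.86955153e+00] 1.65
```

View pics/w1.png

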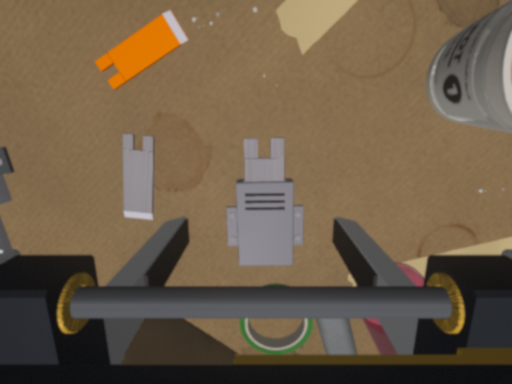

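```bash
cat >> h.py <<'E'
def subcrop(src,x0,y0,x1,y1,f,out):
    a=cv2.imread(src)[y0:y1,x0:x1]; cv2.imwrite(out,cv2.resize(a,None,fx=f,fy=f,interpolation=cv2.INTER_CUBIC))
E
python3 -c "
from h import *
subcrop('pics/w1.png',215,125,315,275,4,'pics/w1c.png')"
```

```text
(no output)
```

View pics/w1c.png

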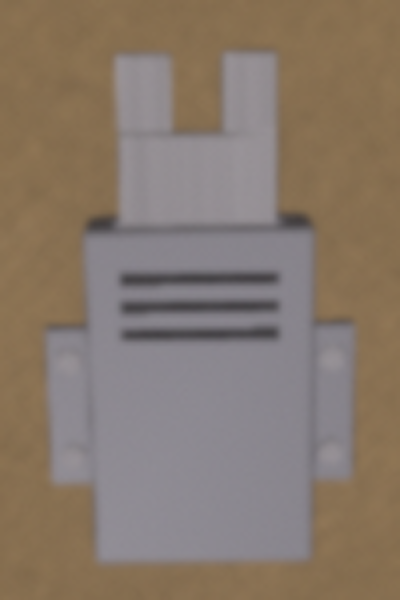

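```bash
python3 - <<'E'
from h import *
import pickle
s=pickle.load(open('w1.pkl','rb'))
M=R.from_euler('xyz',s['eef_rot']).as_matrix()
for n,c,z in [('tipL',(116,53),14),('tipR',(276,51),14),('rootL',(119,226),14),('rootR',(278,224),14),('gFL',(85,233),22),('gFR',(314,231),22),('gBL',(98,562),22),('gBR',(312,560),22)]:
    p=ray('wrist',(c[0]/4+215-.375,c[1]/4+125-.375),z,s); print(n,np.round(p,1),np.round(M.T@(p-s['eef_pos']),1))
E
```

```text
tipL [581.4 139.3  14. ] [ 48.8 -19.2 143.3]
tipR [592.5 181.1  14. ] [ 49.3  24.  143.3]
rootL [627.5 126.6  14. ] [  1.  -19.  143.3]
rootR [638.9 169.7  14. ] [  1.6  25.6 143.2]
gFL [625.4 118.   22. ] [  0.8 -27.9 135.3]
gFR [641.6 178.6  22. ] [  1.4  34.8 135.2]
gBL [721.5  93.1  22. ] [-98.6 -26.1 135.2]
gBR [737.8 154.   22. ] [-97.9  37.  135.2]
```

```bash
python3 -m pendant '[{"claw":0.094,"delta_pos":[0.0165,0.003,0.04],"rotation":[0,0,-0.017]},{"claw":0.094,"delta_pos":[0.0165,0.003,0.08],"rotation":[0,0,-0.017]},{"claw":0.094,"delta_pos":[0.0165,0.003,0.11],"rotation":[0,0,-0.017]},{"claw":0.094,"delta_pos":[0.0165,0.003,0.11],"rotation":[0,0,-0.017]},{"claw":0.094,"delta_pos":[0.0165,0.003,0.11],"rotation":[0,0,-0.017]}]'
python3 - <<'E'
from h import *
s=manip.read_state();im=manip.camera('wrist')
print(s['eef_pos'],s['eef_rot'],s['clock'])
import pickle;pickle.dump(s,open('w2.pkl','wb'))
cv2.imwrite('pics/w2.png',im[...,::-1])
E
```

```text
clock: 2.33
eef_pos: [619.0, 153.4, 50.0]
eef_rot: [3.141, 0.002, 2.888]
wrist_force: [0.1, -0.2, 0.5]
finger_gap: 94.2
[619.0134906  153.38220135  50.03100804] [3.14098453e+00 2.40341387e-03 2.88826517e+00] 2.325
```

View pics/w2.png

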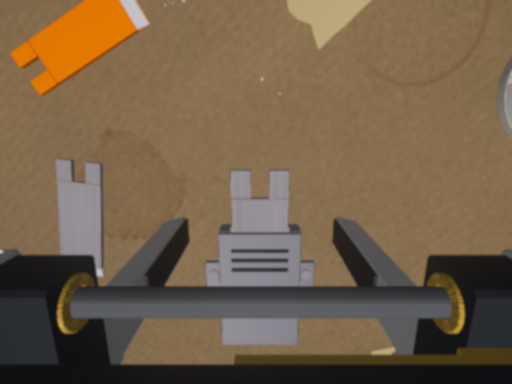

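```bash
python3 - <<'E'
from h import *
import pickle
subcrop('pics/w2.png',200,155,320,255,6,'pics/w2c.png')
s=pickle.load(open('w2.pkl','rb'))
M=R.from_euler('xyz',s['eef_rot']).as_matrix()
for n,c,z in [('tipL',(230.5,170),14),('tipR',(289,170),14),('rootL',(231.5,230),14),('rootR',(288.5,230),14),('gFL',(219.5,235),22),('gFR',(301,234),22),('gBL',(222,344),22),('gBR',(298,344),22)]:
    p=ray('wrist',c,z,s); print(n,np.round(M.T@(p-s['eef_pos']),1))
E
```

```text
tipL [ 32.8 -23.2  35.9]
tipR [32.8 20.1 36. ]
rootL [-14.6 -23.6  36.1]
rootR [-14.6  20.9  36.1]
gFL [-15.5 -32.   28. ]
gFR [-14.7  29.6  28.1]
gBL [-113.7  -33.2   28.3]
gBR [-113.7   30.5   28.3]
```

View pics/w2c.png

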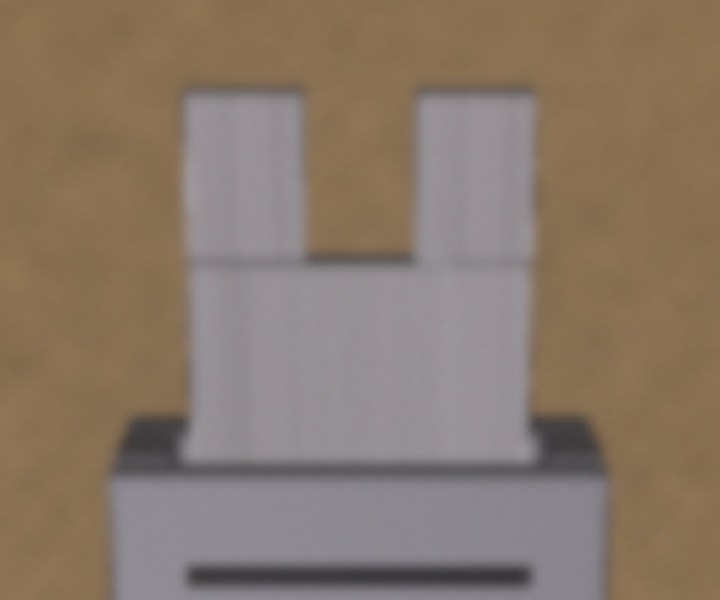

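```bash
python3 -m pendant '[{"claw":0.094,"delta_pos":[0,-0.0014,0.025],"rotation":[0,0,0]},{"claw":0.094,"delta_pos":[0,-0.0014,0.043],"rotation":[0,0,0]},{"claw":0.094,"delta_pos":[0,-0.0014,0.043],"rotation":[0,0,0]}]' 30
python3 -m pendant '[{"claw":0.060,"delta_pos":[0,0,0],"rotation":[0,0,0]},{"claw":0.050,"delta_pos":[0,0,0],"rotation":[0,0,0]},{"claw":0.040,"delta_pos":[0,0,0],"rotation":[0,0,0]},{"claw":0.030,"delta_pos":[0,0,0],"rotation":[0,0,0]},{"claw":0.030,"delta_pos":[0,0,0],"rotation":[0,0,0]}]' 30
```

```text
clock: 2.75
eef_pos: [618.5, 151.8, 6.4]
eef_rot: [3.142, 0.001, 2.888]
wrist_force: [0.2, -0.0, 0.2]
finger_gap: 93.7
clock: 3.38
eef_pos: [618.5, 151.8, 6.5]
eef_rot: [3.142, 0.001, 2.888]
wrist_force: [0.4, -0.6, -0.7]
finger_gap: 47.2
```

```bash
python3 -m pendant '[{"claw":0.020,"delta_pos":[0,0,0],"rotation":[0,0,0]},{"claw":0.020,"delta_pos":[0,0,0],"rotation":[0,0,0]},{"claw":0.020,"delta_pos":[0,0,0],"rotation":[0,0,0]}]' 40
```

```text
clock: 3.75
eef_pos: [618.5, 151.9, 6.5]
eef_rot: [3.142, 0.001, 2.888]
wrist_force: [0.1, -0.9, 0.3]
finger_gap: 43.1
```

```bash
python3 -m pendant '[{"claw":0.020,"delta_pos":[0.005,0,-0.0007],"rotation":[0,0,0]},{"claw":0.020,"delta_pos":[0.015,0,-0.001],"rotation":[0,0,0]},{"claw":0.020,"delta_pos":[0.025,0,-0.001],"rotation":[0,0,0]},{"claw":0.020,"delta_pos":[0.035,0,-0.001],"rotation":[0,0,0]},{"claw":0.020,"delta_pos":[0.045,0,-0.001],"rotation":[0,0,0]},{"claw":0.020,"delta_pos":[0.055,0,-0.001],"rotation":[0,0,0]},{"claw":0.020,"delta_pos":[0.060,0,-0.001],"rotation":[0,0,0]},{"claw":0.020,"delta_pos":[0.060,0,-0.001],"rotation":[0,0,0]}]' 40
python3 - <<'E'
from h import *
im=manip.camera('wrist')
cv2.imwrite('pics/w3.png',im[...,::-1])
E
```

```text
clock: 4.75
eef_pos: [560.3, 167.0, 7.5]
eef_rot: [3.141, 0.001, 2.888]
wrist_force: [-0.4, 0.7, -1.7]
finger_gap: 43.1
```

View pics/w3.png

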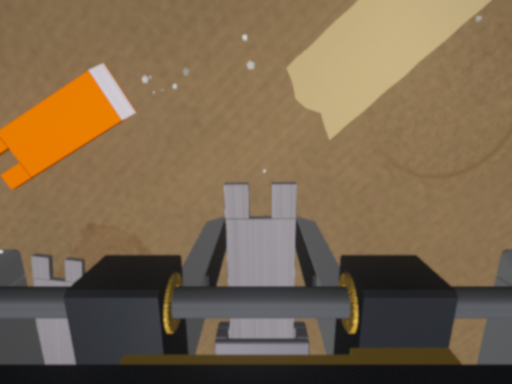

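```bash
python3 -m pendant '[{"claw":0.020,"delta_pos":[0.010,0,0],"rotation":[0,0,0]},{"claw":0.020,"delta_pos":[0.020,0,0],"rotation":[0,0,0]},{"claw":0.020,"delta_pos":[0.030,0,0],"rotation":[0,0,0]},{"claw":0.020,"delta_pos":[0.038,0,0],"rotation":[0,0,0]},{"claw":0.020,"delta_pos":[0.042,0,0],"rotation":[0,0,0]},{"claw":0.020,"delta_pos":[0.042,0,0],"rotation":[0,0,0]}]' 40
python3 - <<'E'
from h import *
for n in ['wrist','side']:
  im=manip.camera(n)
  cv2.imwrite(f'pics/{n}4.png',im[...,::-1])
subcrop('pics/side4.png',150,130,300,240,5,'pics/side4c.png')
E
```

```text
clock: 5.55
eef_pos: [519.8, 177.5, 7.5]
eef_rot: [3.141, 0.002, 2.888]
wrist_force: [0.3, -0.1, -1.8]
finger_gap: 43.5
```

View pics/wrist4.png

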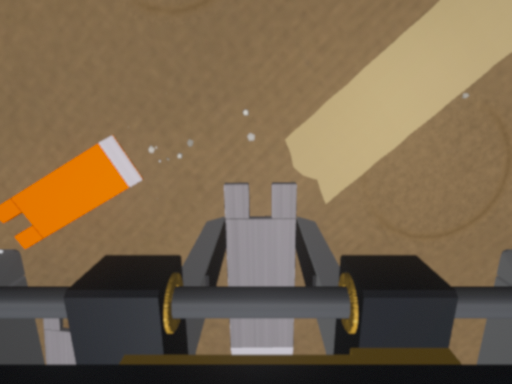

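View pics/side4c.png

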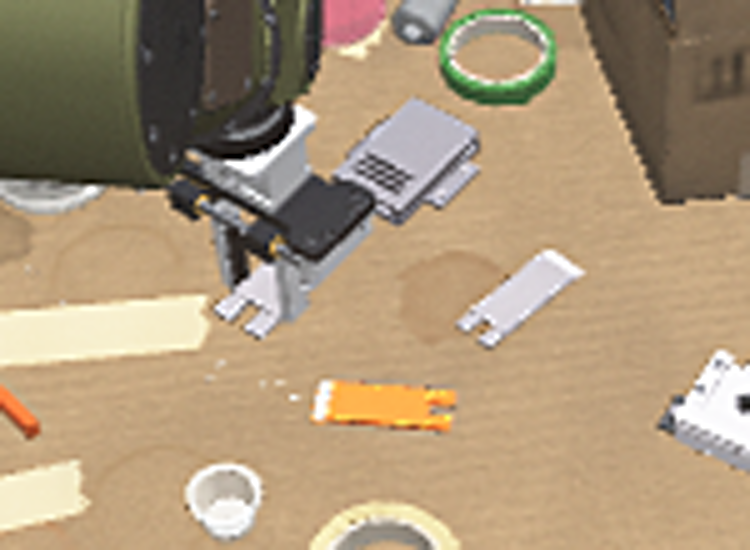

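```bash
python3 -m pendant '[{"claw":0.020,"delta_pos":[0,0,0.004],"rotation":[0,0,0]},{"claw":0.020,"delta_pos":[0,0,0.0065],"rotation":[0,0,0]},{"claw":0.020,"delta_pos":[0,0,0.0065],"rotation":[0,0,0]},{"claw":0.020,"delta_pos":[0,0,0.0065],"rotation":[0,0,0]}]' 40
```

```text
clock: 6.15
eef_pos: [520.1, 177.4, 1.0]
eef_rot: [3.141, 0.002, 2.888]
wrist_force: [-0.1, -0.3, -1.7]
finger_gap: 43.2
```

```bash
python3 -m pendant '[{"claw":0.020,"delta_pos":[0,0,0.0007],"rotation":[0,0,0]},{"claw":0.020,"delta_pos":[0,0,0.0007],"rotation":[0,0,0]},{"claw":0.060,"delta_pos":[0,0,0.0007],"rotation":[0,0,0]},{"claw":0.060,"delta_pos":[0,0,0.0007],"rotation":[0,0,0]},{"claw":0.060,"delta_pos":[0,0,0.0007],"rotation":[0,0,0]},{"claw":0.060,"delta_pos":[0,0,0.0007],"rotation":[0,0,0]},{"claw":0.060,"delta_pos":[0,0,0.0007],"rotation":[0,0,0]}]'
python3 -m pendant '[{"claw":0.060,"delta_pos":[0,0,-0.01],"rotation":[0,0,0]},{"claw":0.060,"delta_pos":[0,0,-0.04],"rotation":[0,0,0]},{"claw":0.060,"delta_pos":[-0.02,0,-0.07],"rotation":[0,0,0]},{"claw":0.060,"delta_pos":[-0.05,0,-0.09],"rotation":[0,0,0]},{"claw":0.060,"delta_pos":[-0.05,0,-0.09],"rotation":[0,0,0]},{"claw":0.060,"delta_pos":[-0.05,0,-0.09],"rotation":[0,0,0]}]'
python3 - <<'E'
from h import *
import pickle
s=manip.read_state();im=manip.camera('wrist')
print(s['eef_pos'],s['eef_rot'],s['clock'])
pickle.dump(s,open('w5.pkl','wb'))
cv2.imwrite('pics/w5.png',im[...,::-1])
E
```

```text
clock: 7.02
eef_pos: [520.2, 177.5, 0.3]
eef_rot: [3.141, 0.002, 2.888]
wrist_force: [0.2, -0.0, -0.3]
finger_gap: 60.1
clock: 7.78
eef_pos: [567.4, 164.9, 89.8]
eef_rot: [-3.141, 0.001, 2.888]
wrist_force: [-0.2, 0.1, -0.9]
finger_gap: 60.1
[567.39836824 164.92590179  89.75880524] [-3.14134687e+00  5.44080182e-04  2.88798002e+00] 7.775
```

View pics/w5.png

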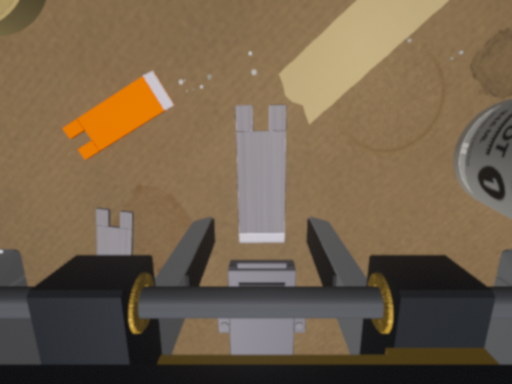

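```bash
python3 - <<'E'
from h import *
import pickle
subcrop('pics/w5.png',215,95,305,250,4,'pics/w5c.png')
s=pickle.load(open('w5.pkl','rb'))
im=cv2.imread('pics/w5.png')
hsv=cv2.cvtColor(im,cv2.COLOR_BGR2HSV)
m=((hsv[...,1]<45)&(hsv[...,2]>90)).astype(np.uint8)
n,l,st,c=cv2.connectedComponentsWithStats(m)
M=R.from_euler('xyz',s['eef_rot']).as_matrix()
i=l[180,262];print(st[i])
def t(p,z): return np.round(M.T@(ray('wrist',p,z,s)-s['eef_pos']),1)
for r in [110,125,140,160,180,200,220,232,238]:
    xs=np.where(l[r,200:310]==i)[0]+200
    print(r,xs.min(),xs.max(),t((xs.min()-.5,r),6),t((xs.max()+.5,r),6))
print(t((262,st[i][1]-.5),6),t((262,st[i][1]+st[i][3]-.5),3))
E
```

```text
[ 235  105   51  138 6229]
110 235 285 [ 76.6 -23.4  83.7] [76.6 20.5 83.7]
125 236 285 [ 64.  -22.8  83.7] [64.  20.8 83.7]
140 236 285 [ 51.1 -23.1  83.7] [51.1 21.1 83.7]
160 237 285 [ 33.4 -22.5  83.7] [33.4 21.4 83.7]
180 238 284 [ 15.  -22.   83.8] [15.  20.9 83.7]
200 238 284 [ -4.  -22.3  83.8] [-3.9 21.3 83.8]
220 239 284 [-23.6 -21.8  83.8] [-23.6  21.7  83.8]
232 239 284 [-35.8 -22.   83.8] [-35.8  22.   83.8]
238 239 284 [-42.  -22.1  83.8] [-41.9  22.1  83.8]
[81.2  0.3 83.7] [-48.    0.5  86.8]
```

View pics/w5c.png

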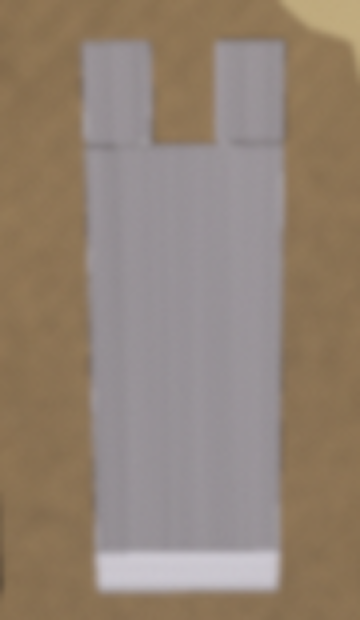

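```bash
python3 -m pendant '[{"claw":0.070,"delta_pos":[0.0085,-0.0004,0.04],"rotation":[0,0,-0.012]},{"claw":0.070,"delta_pos":[0.0085,-0.0004,0.075],"rotation":[0,0,-0.012]},{"claw":0.070,"delta_pos":[0.0085,-0.0004,0.089],"rotation":[0,0,-0.012]},{"claw":0.070,"delta_pos":[0.0085,-0.0004,0.089],"rotation":[0,0,-0.012]},{"claw":0.070,"delta_pos":[0.0085,-0.0004,0.089],"rotation":[0,0,-0.012]}]' 40
python3 -m pendant '[{"claw":0.050,"delta_pos":[0,0,0],"rotation":[0,0,0]},{"claw":0.030,"delta_pos":[0,0,0],"rotation":[0,0,0]},{"claw":0.020,"delta_pos":[0,0,0],"rotation":[0,0,0]},{"claw":0.020,"delta_pos":[0,0,0],"rotation":[0,0,0]},{"claw":0.020,"delta_pos":[0,0,0],"rotation":[0,0,0]}]' 40
```

```text
clock: 8.45
eef_pos: [558.9, 166.9, 1.0]
eef_rot: [-3.141, 0.001, 2.9]
wrist_force: [0.3, -0.1, 0.5]
finger_gap: 69.9
clock: 9.07
eef_pos: [558.9, 167.0, 1.0]
eef_rot: [-3.141, 0.001, 2.9]
wrist_force: [0.1, 0.8, 0.7]
finger_gap: 43.5
```

```bash
python3 -m pendant '[{"claw":0.020,"delta_pos":[0,0,-0.015],"rotation":[0,0,0]},{"claw":0.020,"delta_pos":[0,0,-0.045],"rotation":[0,0,0]},{"claw":0.020,"delta_pos":[0,0,-0.075],"rotation":[0,0,0]},{"claw":0.020,"delta_pos":[0,0,-0.09],"rotation":[0,0,0]},{"claw":0.020,"delta_pos":[0,0,-0.09],"rotation":[0,0,0]}]' 40
python3 - <<'E'
from h import *
s=manip.read_state();im=manip.camera('wrist')
cv2.imwrite('pics/w6.png',im[...,::-1])
M=R.from_euler('xyz',s['eef_rot']).as_matrix()
print(s['eef_pos'],s['eef_rot'],M.T@(np.array([594,-189,s['eef_pos'][2]])-s['eef_pos']))
E
```

```text
clock: 9.7
eef_pos: [559.2, 167.1, 92.0]
eef_rot: [3.141, 0.002, 2.901]
wrist_force: [-0.1, 1.0, -2.1]
finger_gap: 43.2
[559.22413231 167.07028111  91.95967948] [3.14099914e+00 2.09953824e-03 2.90054962e+00] [-1.18769762e+02 -3.37474662e+02  4.90663428e-02]
```

View pics/w6.png

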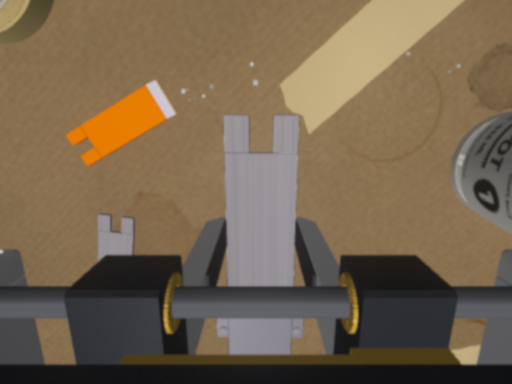

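```bash
python3 -m pendant '[{"claw":0.020,"delta_pos":[-0.020,-0.030,-0.02],"rotation":[0,0,-0.01]},{"claw":0.020,"delta_pos":[-0.040,-0.065,-0.02],"rotation":[0,0,-0.03]},{"claw":0.020,"delta_pos":[-0.065,-0.100,-0.02],"rotation":[0,0,-0.05]},{"claw":0.020,"delta_pos":[-0.090,-0.140,-0.02],"rotation":[0,0,-0.06]},{"claw":0.020,"delta_pos":[-0.120,-0.180,-0.02],"rotation":[0,0,-0.08]},{"claw":0.020,"delta_pos":[-0.140,-0.215,-0.02],"rotation":[0,0,-0.08]},{"claw":0.020,"delta_pos":[-0.155,-0.234,-0.02],"rotation":[0,0,-0.08]},{"claw":0.020,"delta_pos":[-0.158,-0.237,-0.02],"rotation":[0,0,-0.08]},{"claw":0.020,"delta_pos":[-0.158,-0.237,-0.02],"rotation":[0,0,-0.08]},{"claw":0.020,"delta_pos":[-0.158,-0.237,-0.02],"rotation":[0,0,-0.08]}]' 40
python3 - <<'E'
from h import *
import pickle
s=manip.read_state();im=manip.camera('wrist')
cv2.imwrite('pics/w7.png',im[...,::-1])
print(s['eef_pos'],s['eef_rot']);pickle.dump(s,open('w7.pkl','wb'))
E
```

```text
clock: 11.0
eef_pos: [655.2, -99.8, 110.6]
eef_rot: [-3.141, -0.0, 2.982]
wrist_force: [-0.8, -0.6, -1.5]
finger_gap: 43.2
[655.22935215 -99.77803052 110.63482365] [-3.14138089e+00 -2.40236412e-04  2.98159649e+00]
```

View pics/w7.png

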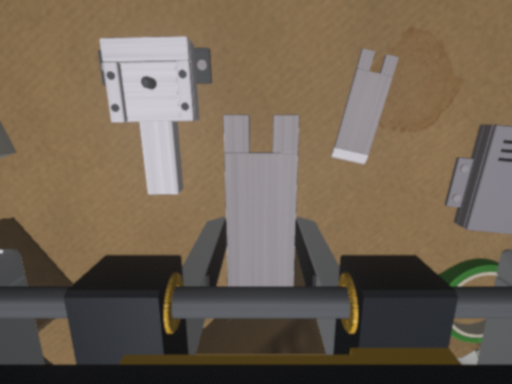

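```bash
python3 - <<'E'
from h import *
subcrop('pics/w7.png',95,30,220,200,3.5,'pics/w7c.png') if 0 else subcrop('pics/w7.png',95,30,220,130,6,'pics/w7c.png')
subcrop('pics/w7.png',130,110,310,205,4,'pics/w7d.png')
E
```

```text
(no output)
```

View pics/w7c.png

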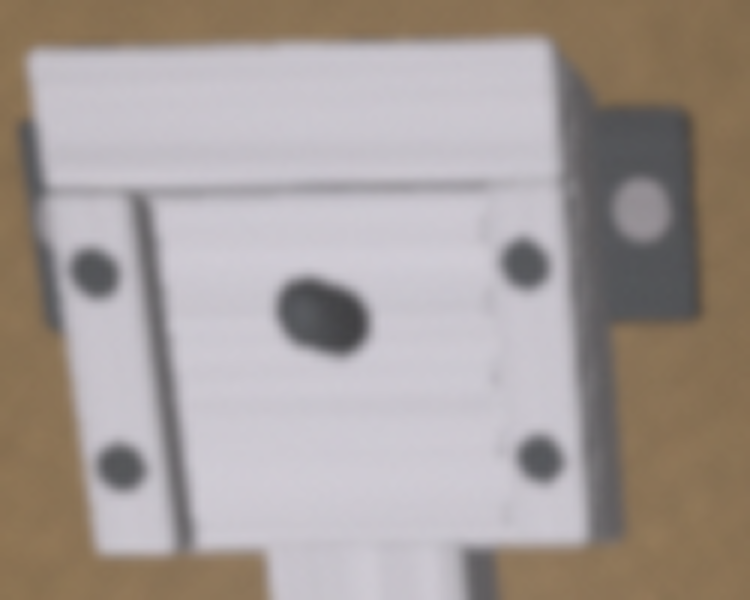

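View pics/w7d.png

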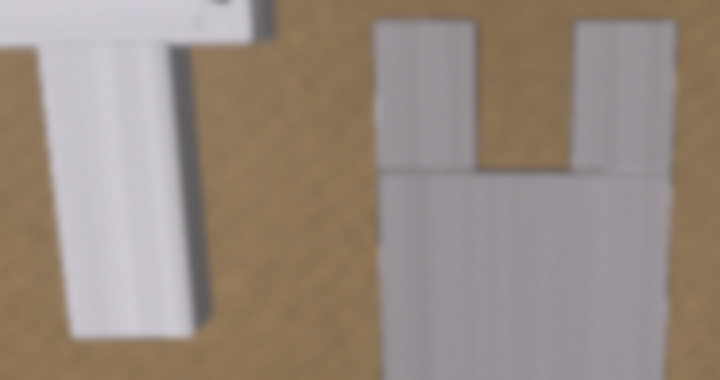

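```bash
python3 - <<'E'
from h import *
import pickle
s=pickle.load(open('w7.pkl','rb'))
M=R.from_euler('xyz',s['eef_rot']).as_matrix()
def t(p,z): return (M.T@(ray('wrist',p,z,s)-s['eef_pos']))
def C(c,z): return t((c[0]/6+95-.42,c[1]/6+30-.42),z)
def D(c,z): return t((c[0]/4+130-.375,c[1]/4+110-.375),z)
P={}
for n,f,c,z in [('railFL',C,(98,553),28),('railFR',C,(588,543),28),('railBL',C,(45,192),28),('railBR',C,(568,185),28),('backL',C,(28,52),28),('backR',C,(548,40),28),('hFL',C,(121,467),28),('hFR',C,(540,459),28),('hBL',C,(95,272),28),('hBR',C,(525,264),28),('pinbase',C,(340,325),20),('pintip',C,(304,308),34),('railinL_b',C,(190,546),28),
 ('tongL',D,(72,338),20),('tongR',D,(194,336),20),('tongRootL',D,(40,45),20),
 ('tipLo',D,(375,19),115.6),('tipLi',D,(475,19),115.6),('tipRi',D,(574,19),115.6),('tipRo',D,(676,19),115.6),('nL',D,(477,170),115.6),('nR',D,(572,170),115.6),('bL',D,(384,378),115.6),('bR',D,(667,378),115.6)]:
    P[n]=f(c,z);print(n,np.round(P[n],1))
E
```

```text
railFL [  66.8 -130.6   82.7]
railFR [ 68.3 -59.8  82.7]
railBL [ 115.1 -131.8   82.7]
railBR [116.1 -59.8  82.7]
backL [ 132.7 -131.7   82.7]
backR [134.2 -61.4  82.7]
hFL [  78.8 -125.8   82.7]
hFR [ 79.9 -66.   82.7]
hBL [ 104.8 -126.2   82.7]
hBR [105.9 -66.4  82.7]
pinbase [ 98.7 -95.6  90.7]
pintip [ 99.5 -95.4  76.7]
railinL_b [  67.8 -117.2   82.7]
tongL [-1.000e-01 -1.081e+02  9.070e+01]
tongR [  0.4 -79.1  90.7]
tongRootL [  67.5 -108.8   90.7]
tipLo [ 72.5 -22.3  -4.9]
tipLi [72.5 -8.1 -4.9]
tipRi [72.5  6.1 -4.9]
tipRo [72.5 20.7 -5. ]
nL [50.9 -8.  -5. ]
nR [50.9  6.  -5. ]
bL [ 18.9 -22.6  -5. ]
bR [18.9 21.  -5. ]
```

```bash
python3 -m pendant '[{"claw":0.020,"delta_pos":[0.012,-0.030,0],"rotation":[0,0,-0.005]},{"claw":0.020,"delta_pos":[0.028,-0.065,0],"rotation":[0,0,-0.01]},{"claw":0.020,"delta_pos":[0.038,-0.088,0.01],"rotation":[0,0,-0.017]},{"claw":0.020,"delta_pos":[0.0417,-0.0938,0.03],"rotation":[0,0,-0.017]},{"claw":0.020,"delta_pos":[0.0417,-0.0938,0.055],"rotation":[0,0,-0.017]},{"claw":0.020,"delta_pos":[0.0417,-0.0938,0.06],"rotation":[0,0,-0.017]},{"claw":0.020,"delta_pos":[0.0417,-0.0938,0.06],"rotation":[0,0,-0.017]},{"claw":0.020,"delta_pos":[0.0417,-0.0938,0.06],"rotation":[0,0,-0.017]}]' 40
python3 - <<'E'
from h import *
import pickle
s=manip.read_state();im=manip.camera('wrist')
cv2.imwrite('pics/w8.png',im[...,::-1])
subcrop('pics/w8.png',200,100,320,200,6,'pics/w8c.png')
print(s['eef_pos'],s['eef_rot']);pickle.dump(s,open('w8.pkl','wb'))
s7=pickle.load(open('w7.pkl','rb'))
M=R.from_euler('xyz',s7['eef_rot']).as_matrix();print(M.T@(s['eef_pos']-s7['eef_pos']))
E
```

```text
clock: 12.05
eef_pos: [599.8, -185.8, 52.0]
eef_rot: [-3.141, 0.002, 2.999]
wrist_force: [-0.3, 0.1, -1.3]
finger_gap: 43.2
[ 599.77926354 -185.78144852   51.98317396] [-3.14096757e+00  1.65474909e-03  2.99898363e+00]
[ 41.02619777 -93.72654781  58.68135631]
```

View pics/w8.png

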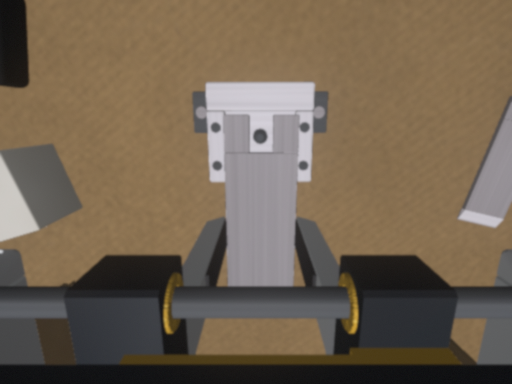

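View pics/w8c.png

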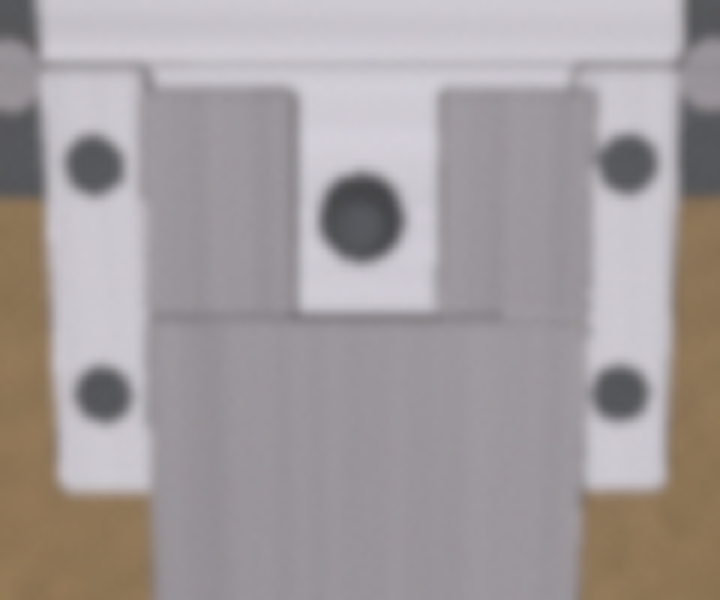

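```bash
python3 - <<'E'
from h import *
import pickle
s=pickle.load(open('w8.pkl','rb'))
M=R.from_euler('xyz',s['eef_rot']).as_matrix()
zt=s['eef_pos'][2]+5
for n,c,z in [('pin',(362,216),30),('hBL',(94,164),28),('hBR',(628,164),28),('hFL',(103,394),28),('hFR',(620,393),28),('rFL',(60,492),28),('rFR',(668,490),28),('rBL',(45,66),28),('rBR',(680,66),28),
 ('tLo',(143,88),zt),('tLi',(298,88),zt),('tRi',(440,88),zt),('tRo',(597,88),zt),('nL',(301,315),zt),('nR',(438,315),zt),('bL',(157,590),zt),('bR',(580,590),zt)]:
    print(n,np.round(M.T@(ray('wrist',(c[0]/6+200-.42,c[1]/6+100-.42),z,s)-s['eef_pos']),1))
E
```

```text
pin [58.9 -1.5 21.9]
hBL [ 64.5 -31.6  23.9]
hBR [64.5 28.4 23.9]
hFL [ 38.4 -31.5  23.9]
hFR [38.6 28.4 23.9]
rFL [ 26.8 -37.   24. ]
rFR [27.1 34.5 23.9]
rBL [ 75.1 -36.6  23.9]
rBR [75.1 33.7 23.8]
tLo [ 72.6 -22.3  -5.1]
tLi [72.6 -7.6 -5.1]
tRi [72.6  6.  -5.1]
tRo [72.6 20.9 -5.1]
nL [51.  -7.5 -5.1]
nR [51.   6.  -5.1]
bL [ 22.9 -22.4  -5. ]
bR [23.  20.8 -5.1]
```

```bash
python3 -m pendant '[{"claw":0.020,"delta_pos":[0.0009,-0.0007,0.005],"rotation":[0,0,0]},{"claw":0.020,"delta_pos":[0.0009,-0.0007,0.012],"rotation":[0,0,0]},{"claw":0.020,"delta_pos":[0.0009,-0.0007,0.017],"rotation":[0,0,0]},{"claw":0.020,"delta_pos":[0.0009,-0.0007,0.022],"rotation":[0,0,0]},{"claw":0.020,"delta_pos":[0.0009,-0.0007,0.026],"rotation":[0,0,0]},{"claw":0.020,"delta_pos":[0.0009,-0.0007,0.028],"rotation":[0,0,0]},{"claw":0.020,"delta_pos":[0.0009,-0.0007,0.028],"rotation":[0,0,0]},{"claw":0.020,"delta_pos":[0.0009,-0.0007,0.028],"rotation":[0,0,0]}]' 40
python3 - <<'E'
from h import *
import pickle
s=manip.read_state();im=manip.camera('wrist')
cv2.imwrite('pics/w9.png',im[...,::-1])
subcrop('pics/w9.png',190,90,330,200,5,'pics/w9c.png')
print(s['eef_pos'],s['eef_rot'],s['wrist_force']);pickle.dump(s,open('w9.pkl','wb'))
E
```

```text
clock: 13.1
eef_pos: [598.9, -186.4, 24.1]
eef_rot: [-3.141, 0.002, 2.999]
wrist_force: [0.2, 0.3, -1.2]
finger_gap: 43.1
[ 598.87736597 -186.44215341   24.09668131] [-3.14096609e+00  1.89722298e-03  2.99887233e+00] [ 0.23179769  0.29264558 -1.23019317]
```

View pics/w9c.png

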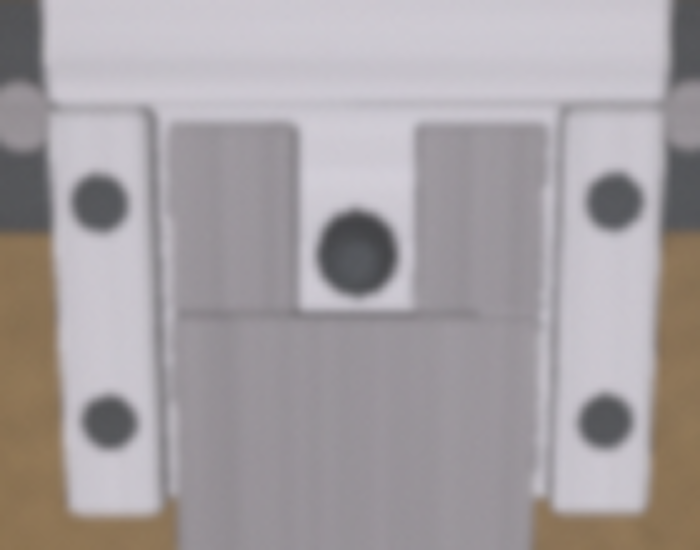

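```bash
python3 -m pendant '[{"claw":0.020,"delta_pos":[0,0,0.0015],"rotation":[0,0,0]},{"claw":0.020,"delta_pos":[0,0,0.0027],"rotation":[0,0,0]},{"claw":0.020,"delta_pos":[0,0,0.0032],"rotation":[0,0,0]},{"claw":0.020,"delta_pos":[0,0,0.0032],"rotation":[0,0,0]}]' 40
```

```text
clock: 13.65
eef_pos: [598.9, -186.5, 21.1]
eef_rot: [-3.141, 0.002, 2.999]
wrist_force: [-2.8, 1.3, 1.6]
finger_gap: 42.9
```

```bash
python3 -m pendant '[{"claw":0.050,"delta_pos":[0,0,0],"rotation":[0,0,0]},{"claw":0.060,"delta_pos":[0,0,0],"rotation":[0,0,0]},{"claw":0.060,"delta_pos":[0,0,0],"rotation":[0,0,0]},{"claw":0.060,"delta_pos":[0,0,0],"rotation":[0,0,0]},{"claw":0.060,"delta_pos":[0,0,0],"rotation":[0,0,0]}]'
python3 -m pendant '[{"claw":0.060,"delta_pos":[0,0,-0.01],"rotation":[0,0,0]},{"claw":0.060,"delta_pos":[0,0,-0.03],"rotation":[0,0,0]},{"claw":0.060,"delta_pos":[-0.02,0,-0.06],"rotation":[0,0,0]},{"claw":0.060,"delta_pos":[-0.05,0,-0.09],"rotation":[0,0,0]},{"claw":0.060,"delta_pos":[-0.06,0,-0.10],"rotation":[0,0,0]},{"claw":0.060,"delta_pos":[-0.06,0,-0.10],"rotation":[0,0,0]},{"claw":0.060,"delta_pos":[-0.06,0,-0.10],"rotation":[0,0,0]}]'
python3 - <<'E'
from h import *
import pickle
s=manip.read_state();im=manip.camera('wrist')
cv2.imwrite('pics/w10.png',im[...,::-1])
subcrop('pics/w10.png',200,50,325,250,3,'pics/w10c.png')
cv2.imwrite('pics/scene10.png',manip.camera('scene')[...,::-1]);subcrop('pics/scene10.png',280,180,430,290,5,'pics/scene10c.png')
print(s['eef_pos'],s['eef_rot'],s['wrist_force']);pickle.dump(s,open('w10.pkl','wb'))
E
```

```text
clock: 14.28
eef_pos: [598.9, -186.5, 21.1]
eef_rot: [-3.141, 0.002, 2.999]
wrist_force: [0.5, 0.0, -0.2]
finger_gap: 60.0
clock: 15.15
eef_pos: [657.5, -194.8, 121.1]
eef_rot: [-3.141, 0.001, 2.999]
wrist_force: [-0.4, -0.2, 0.3]
finger_gap: 60.0
[ 657.49691299 -194.78402257  121.0529102 ] [-3.14105816e+00  1.26285169e-03  2.99883164e+00] [-0.37310862 -0.20624114  0.33526304]
```

View pics/w10.png

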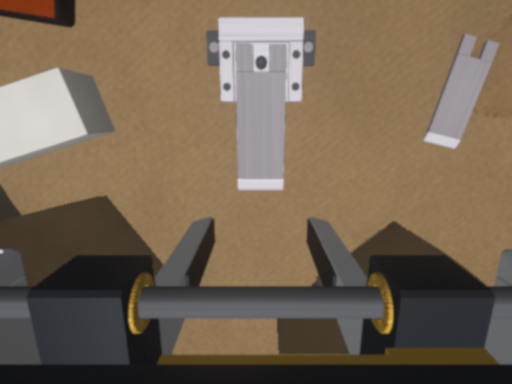

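View pics/w10c.png

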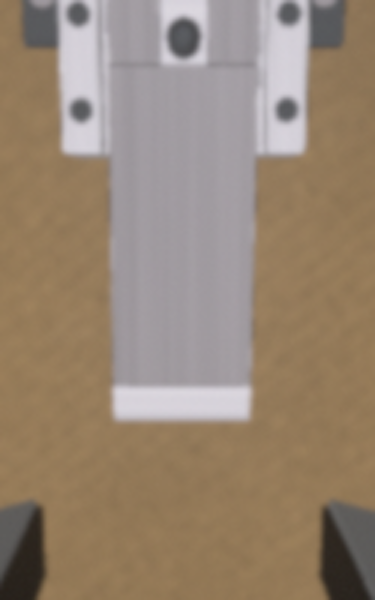

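View pics/scene10c.png

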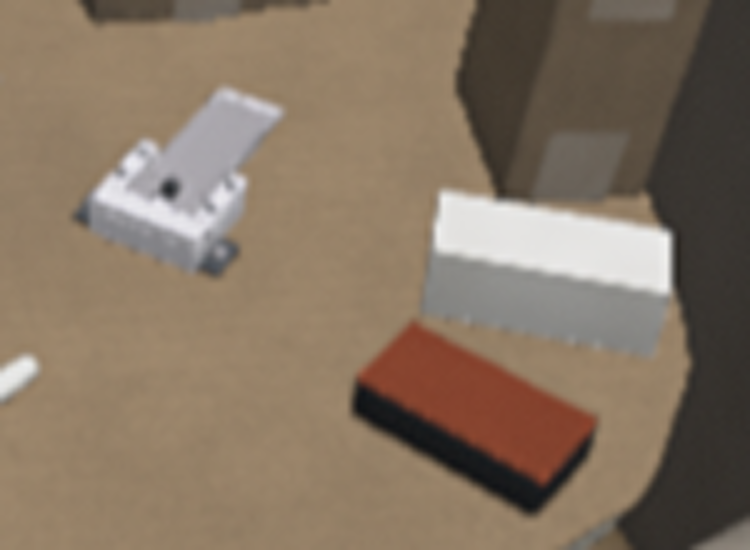

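```bash
python3 - <<'E'
from h import *
import pickle
subcrop('pics/w10.png',205,10,320,110,6,'pics/w10d.png')
s=pickle.load(open('w10.pkl','rb'))
M=R.from_euler('xyz',s['eef_rot']).as_matrix()
def t(c,z): return np.round(M.T@(ray('wrist',(c[0]/3+200-.33,c[1]/3+50-.33),z,s)-s['eef_pos']),1)
for n,c,z in [('noseL',(114,420),22),('noseR',(250,420),22),('bevL',(112,386),26),('bevR',(252,386),26),('bL',(111,160),26),('bR',(256,160),26),('rFL',(63,155),28),('rFR',(306,155),28),('hFL',(81,110),28),('hFR',(286,110),28),('nL',(160,66),26),('nR',(208,66),26)]: print(n,t(c,z))
E
```

```text
noseL [  2.2 -23.3  99.1]
noseR [ 2.3 20.9 99. ]
bevL [ 14.3 -23.4  95. ]
bevR [14.4 21.  95. ]
bL [ 83.  -22.3  95. ]
bR [83.  20.8 94.9]
rFL [ 84.3 -36.3  93. ]
rFR [84.3 35.4 92.9]
hFL [ 96.9 -30.7  92.9]
hFR [96.9 29.1 92.9]
nL [109.1  -7.6  94.9]
nR [109.1   6.3  94.9]
```

View pics/w10d.png

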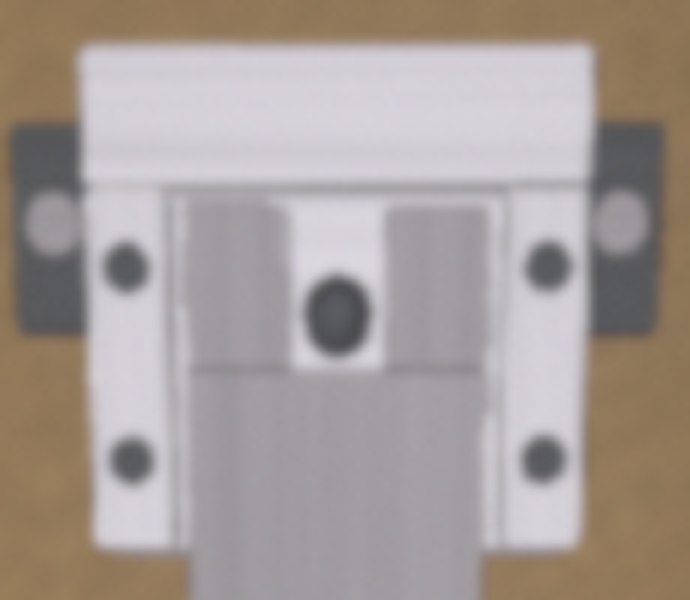

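```bash
python3 -c "
from cell import manip
print(manip.sign_off(), manip.read_state()['clock'])"
```

```text
the job is handed in; nothing more can be done
the job is handed in; nothing more can be done
```

I drew the blade out of the guard by its tail, laid it flat on the table and let go. I then took it again about 8 mm ahead of its middle, set it into the holder with its notch over the pin, released it and backed off. The job was handed in after about 15 s of the 58 s allowed; the hand-in gives no verdict.

**Final position:** in the last wrist picture the blade lies bevel up between the rails with the pin inside the notch. Its middle measures within about 1 mm of the holder's origin along and about 0.5 mm across, with the directions agreeing to about 0.01 rad.

**Height and tilt:** I did not measure these directly. The blade's apparent width at nose and rails (44.2 and 43.1 mm), and light contact as the gripper reached seat height (TCP at 21.1 mm), fit a level blade on the seat.

**First release:** the blade was about 2 mm above the table when I let go of it the first time. The next picture showed it lying flat, clear of the guard.

**Bystanders:** the carton and sanding block looked in place in the last scene picture. The pot was last seen standing before I moved to the holder; I did not check it again, but the arm did not go near it.

**Disagreement:** the first scene and side camera estimate of the blade's tail was 4 to 5 mm off from the wrist camera. I used the wrist camera for all the fine moves.

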